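Raise the warming deck by four dial clicks and store it

ROBOT

A 6-joint arm with a two-finger parallel gripper is mounted at the origin on the work surface. World frame = base frame: x ahead of the robot, y to its left, z up, the work surface at z = 0. Lengths are in m, angles in rad, forces in N, time in s.
With the tool pointing down it reaches from about 0.225 to 0.875 m from the base axis. Payload 3.4 kg.
Tool frame: the origin (TCP) lies at the very end of the fingers, on their centre line; the grasp point (between the pads) lies 19 mm behind it; z points along the fingers, y is the line along which they close (so a half turn about z gives the same grasp; the last joint's range is limited). The gripper opens to 85 mm and grips with 20 to 120 N. Pads are 22 mm wide; open, the fingers measure 114 mm over their backs; the gripper's body (76 mm by 85 mm) begins 54 mm behind the grasp point. The pads swing forward as they close: fully open they stand 13 mm farther back than shut.
Start: joints at [-1.324, 0.276, 1.505, -0, 1.361, -0.121], TCP at [0.207, -0.537, 0.231] pointing down, gripper open.
Joint ranges: [-2.89, 2.89], [-0.75, 2.08], [0.22, 2.7], [-1.18, 4.32], [0.11, 2.71], [-2.7, 2.7]. Speed limits (rad/s): [2.57, 2.57, 3.14, 3.14, 3.14, 3.14].

INTERFACE

Orientations are given as a unit quaternion [w, x, y, z].
In Python, from rig import get_state, optics, sign_off gives the robot as it stands.
- The arm moves only by the tool send_rows, never from a script. Its argument "increments" is a list of rows, each an object with "gripper": the gripper's target within -1 to 1 (shut at 1, half-way at 0, fully open at -1); "linear": the shift along the world's x, y, z in m, a list of three; "delta_rot": the turn, a rotation vector about the world's x, y, z in rad, a list of three. In form: [{"gripper": gripper, "linear": [dx, dy, dz], "delta_rot": [rx, ry, rz]}, ...]. A call has 1 to 8 rows; each row is the pose to reach, as a shift and turn from the pose commanded when the call began; what a row does not reach only later rows make up. A row lasts 1/10 s, in which the tool goes at most 50 mm and 8.59 degrees, less where a joint would pass 70% of its speed; a pose out of reach is approached as far as the arm can. A call with a gripper value outside its range is refused whole. The fingers move at their own pace and stop on an object; "newtons" is the grip in N (left out, the last holds). Time passes only in rows, so rows that repeat a pose let the fingers close. It gives the time, the measured TCP pose, the force, the opening and the grip force at its end, in the units of the state.
- get_state(): the state, without advancing time (a new reading comes with each control period).
- optics.get_image(name): name is "scene" or "top" or "wrist"; returns a dict with "pixels" (420x560x3 uint8, blue, green, red), "K" (3x3 intrinsics, pixels), "rvec" (rotation vector, rad) and "tvec" (3), from world to camera coordinates, as OpenCV has them; the wrist camera has in their place "T_tool_cam" (4x4, takes a point from camera to tool coordinates, whose origin is the TCP and whose axes are the flange's). Camera axes: x right, y down, z forward; pixel columns grow to the right and rows downward; lengths in m; the calibration is good to about 2 mm. A picture is of the moment at which its call begins: read the wrist's pose just before it. There is no depth.
- sign_off(): hands the job in; it is judged then, once.
The state is a dict: "clock": time; "qpos": joint angles; "qd": joint speeds; "effort": joint torques, N m; "position": TCP position; "ee_rot": TCP orientation; "contact_force": force on the tool from outside, world axes, zero at the start; "moment": the same for the moment, N m; "width": finger opening in m; "gripper_force": force on a finger pad.
Only numpy, scipy, OpenCV 4.12 (cv2) and the standard library are available. Lean on these libraries where they do the work, as an engineer would, in place of code of your own. Each camera call takes 0.05 s, during which the arm holds its last target. There are 200 camera calls.

TASK

On the warming deck's console, put one fingertip against the side of the bar-shaped temperature dial and push it round clockwise (seen from above) by exactly four clicks, no fewer and no further, without pinching it between the fingers. Then press the round set key fully down to store the setting and let it spring back up. Leave the small round fan knob and everything lying on the deck and the bench where they are.

Things in the scene. Friction and masses are not known exactly. Their poses are not given: they have to be found in the camera images.
- deck: warming deck, fixed: white casing, black top plate 330 (its x) by 470 mm (its y), 70 mm above the bench; origin under its middle, front towards its -x. Along the front a lilac-grey console pad (118 x 310 mm, top 74 mm above the bench): set key and flat display in the middle, bar dial at one end, round fan knob at the other (either way round). A clear frame, 155 mm above the bench, stands at the rear.
- dial_top (a point): middle of the top of the temperature dial, on its vertical axis, 103 mm above the bench. A grey bar 68 long, 15 mm wide, over a fixed black disc 90 mm across whose top is 24 mm below this point; the bar's sides span 3.5 to 20 mm below it. The point turns with the bar: x along it (to the end with a white line), y across, z up; any heading at the start. Nothing else rises within 60 mm of the axis.
- dial (a joint): dial angle in rad, 0 at the start, growing clockwise seen from above; no end stops. It clicks every 0.524 rad (12 a turn; four clicks = 2.094). A sprung roller holds it at each click and resists with up to 0.15 N m (6 N at 24 mm from the axis), most at first; half-way to the next click the resistance vanishes and the dial snaps on into that click by itself.
- key_top (a point): middle of the top of the set key: a grey round push key 24 mm across, standing 9 mm out of a black round collar 40 mm across; top 95 mm above the bench; it goes straight down.
- key (a joint): travel of the set key in m: 0 up, 0.005 fully down; it springs back. 1.5 N starts it, 5 N takes it fully down.
- fan_mark (a point): point on the top of the fan knob, 13 mm from its axis at the end of its white line: a grey round fluted knob 30 mm across whose top is 97 mm above the bench; it turns without clicks and is not part of the job.
- socket_box: loose bystander on the deck: black box 42 x 110 x 34 mm with three metal sockets on top; origin at the centre of its underside
- stopper: loose bystander on the deck: ivory stopper 32 mm across and 32 mm tall; origin at the centre of its underside
- star_knob: loose bystander on the deck: spare black star knob 36 mm across lying with its steel stud up, 28 mm tall; origin at the centre of its underside
- gauge: loose bystander on the bench: round pressure gauge 70 mm across, 27 mm thick, lying face up, its stem towards its own -x; origin under the centre of its face
- power_brick: loose bystander on the bench: black power supply 110 x 60 x 34 mm; origin at the centre of its underside
- mouse: loose bystander on the bench: black computer mouse 108 x 60 x 32 mm; origin at the centre of its underside
- gel_jar: loose bystander on the bench: jar 54 mm across and 62 mm tall; origin at the centre of its underside
There are look-alikes about, which are no part of the job. Leave any blue or purple look-alike of the part that bears dial_top alone.

How it is judged:
By the outcome, as a careful person would: the job done as asked, in the order asked, and still so for the second after the job is handed in, with the robot touching nothing.
It also fails if it takes over 54 s, if anything falls off the work surface, if the arm or the gripper's body presses on something with over 40 N, if the wrist force passes 120 N, or if a joint passes its speed limit or range.

## Working session

There is one attempt and no reset: what is moved stays moved. The work goes in short steps, Python scripts to look and compute and a tool call to move; the robot and the scene stay as the last step left them, time stands still between calls to the robot, and variables do not carry over. Pictures are saved under pics/ and viewed, at most 10 in all, crops included, and the job is handed in when it is done.

Besides the shell and the picture viewer there is one more tool, called after "Emit:" by a JSON object that holds its "method" and its "body". send_rows: Moves the arm, as the interface text tells. Its arguments: {"type":"object","properties":{"increments":{"type":"array"},"newtons":{"type":"number"}},"required":["increments"]}

```bash
mkdir -p pics; cat > h.py <<'E'
import numpy as np, cv2
from rig import get_state, optics, sign_off
def grab(n,f=None):
    s=get_state(); d=optics.get_image(n)
    if n=="wrist":
        w,x,y,z=s["ee_rot"]
        from scipy.spatial.transform import Rotation as R
        T=np.eye(4);T[:3,:3]=R.from_quat([x,y,z,w]).as_matrix();T[:3,3]=s["position"]
        T=T@np.array(d["T_tool_cam"]); d["R"]=T[:3,:3]; d["c"]=T[:3,3]
    else:
        Rm=cv2.Rodrigues(np.array(d["rvec"],float))[0]; d["R"]=Rm.T; d["c"]=-Rm.T@np.array(d["tvec"],float).ravel()
    if f: cv2.imwrite("pics/"+f,d["pixels"])
    return d
def px(d,u,v,z):
    r=d["R"]@np.linalg.inv(d["K"])@np.array([u,v,1.]); return d["c"]+r*(z-d["c"][2])/r[2]
def proj(d,p):
    q=np.array(d["K"])@(d["R"].T@(np.array(p)-d["c"])); return q[:2]/q[2]
E
python3 - <<'E'
from h import *
a=grab("top");b=grab("scene");np.savez("s0.npz",top=a["pixels"],scene=b["pixels"])
cv2.imwrite("pics/top0.png",a["pixels"]);cv2.imwrite("pics/scene0.png",b["pixels"])
print(a["c"],b["c"],get_state()["ee_rot"])
E
```

```text
[ 0.34300421 -0.01467422  1.28085635] [ 1.07138042 -0.92127481  0.9338483 ] [-8.39975607e-04  9.83136645e-01  1.82870525e-01 -4.87354878e-05]
```

View pics/top0.png

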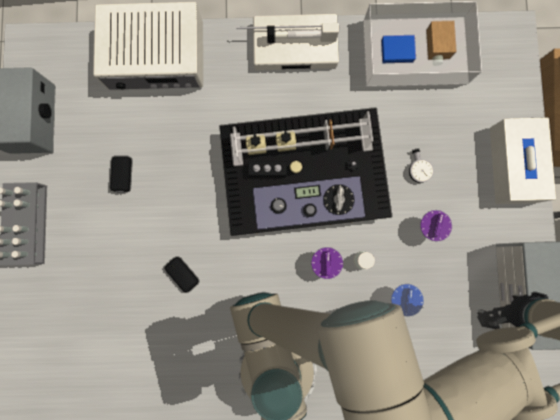

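View pics/scene0.png

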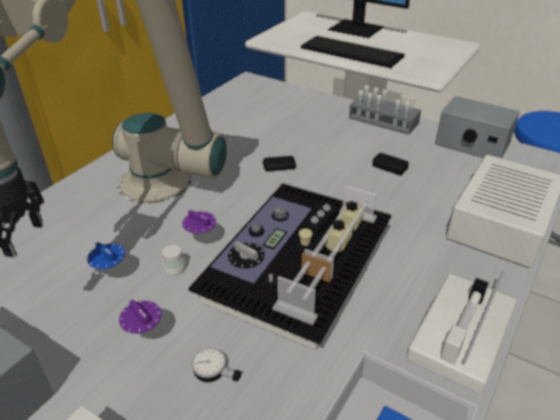

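Top view: the grey bar dial on its black disc is at about (339,199), on the console. The set key is at (310,210) and the fan knob at (279,205). The look-alikes are purple at (327,263) and (436,226), and blue at (408,299). The grey dial on the lilac console is the one that fits. I'll confirm it in an enlarged crop.

```bash
python3 - <<'E'
from h import *
a=grab("top");b=grab("scene")
A=cv2.resize(a["pixels"][165:245,240:380],None,fx=5,fy=5,interpolation=3)[:, :]
B=cv2.resize(b["pixels"][190:280,210:310],None,fx=4,fy=4,interpolation=3)
A=cv2.resize(A,(560,320));B=B[:280]
o=np.zeros((600,800,3),np.uint8);o[:320,:560]=A;o[320:600,:400]=B
cv2.imwrite("pics/crop1.png",o)
for n,u,v,z in [("dial",339,199,.103),("key",310,210,.095),("fan",279,205,.097),("stopp",366,261,.05)]:
  print(n,px(a,u,v,z).round(4))
for u,v in [(220,125),(378,108),(391,216),(231,235)]: print(px(a,u,v,.07).round(3))
E
```

```text
dial [ 0.4907 -0.1875  0.103 ]
key [ 0.4623 -0.1057  0.095 ]
fan [ 0.4782 -0.0186  0.097 ]
stopp [ 0.315  -0.2666  0.05  ]
[0.722 0.15  0.07 ]
[ 0.763 -0.317  0.07 ]
[ 0.442 -0.34   0.07 ]
[0.398 0.121 0.07 ]
```

View pics/crop1.png

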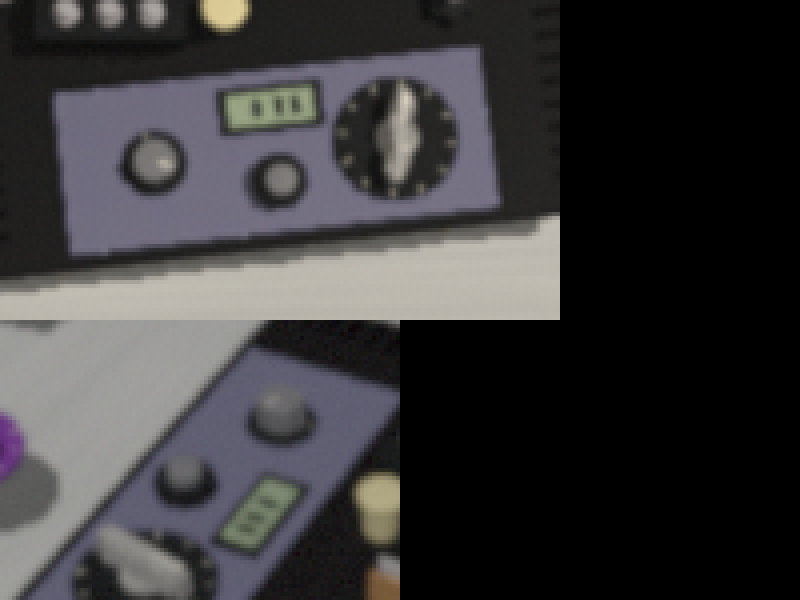

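The crop shows that the part on the console is the grey bar dial, at top-view (339,199), with its bar roughly along world x. The key has a black collar at (310,210), and the fan knob is at (279,205). I'll shut the gripper and move over the console for a wrist view.

Emit:
{"method": "send_rows", "body": {"increments": [{"gripper": 1, "linear": [0.03, 0.05, 0.03], "delta_rot": [0, 0, 0.14]}, {"gripper": 1, "linear": [0.05, 0.08, 0.04], "delta_rot": [0, 0, 0.28]}, {"gripper": 1, "linear": [0.07, 0.115, 0.04], "delta_rot": [0, 0, 0.42]}, {"gripper": 1, "linear": [0.09, 0.15, 0.04], "delta_rot": [0, 0, 0.56]}, {"gripper": 1, "linear": [0.11, 0.185, 0.04], "delta_rot": [0, 0, 0.7]}, {"gripper": 1, "linear": [0.13, 0.22, 0.04], "delta_rot": [0, 0, 0.84]}, {"gripper": 1, "linear": [0.15, 0.255, 0.04], "delta_rot": [0, 0, 0.98]}, {"gripper": 1, "linear": [0.17, 0.29, 0.04], "delta_rot": [0, 0, 1.12]}], "newtons": 30}}

```text
clock: 1.0
position: [0.3772, -0.245, 0.2713]
ee_rot: [0.0, 0.734, 0.679, 0.0]
contact_force: [0.6, -0.1, 0.1]
width: -0.0
gripper_force: 0.0
```

Emit:
{"method": "send_rows", "body": {"increments": [{"gripper": 1, "linear": [0.02, 0.03, 0], "delta_rot": [0, 0, 0.14]}, {"gripper": 1, "linear": [0.04, 0.06, 0], "delta_rot": [0, 0, 0.28]}, {"gripper": 1, "linear": [0.07, 0.09, 0], "delta_rot": [0, 0, 0.42]}, {"gripper": 1, "linear": [0.07, 0.09, 0], "delta_rot": [0, 0, 0.56]}, {"gripper": 1, "linear": [0.07, 0.09, 0], "delta_rot": [0, 0, 0.7]}, {"gripper": 1, "linear": [0.07, 0.09, 0], "delta_rot": [0, 0, 0.84]}, {"gripper": 1, "linear": [0.07, 0.09, 0], "delta_rot": [0, 0, 0.98]}, {"gripper": 1, "linear": [0.07, 0.09, 0], "delta_rot": [0, 0, 1.12]}]}}

```text
clock: 1.8
position: [0.4466, -0.1564, 0.2711]
ee_rot: [-0.0, 0.261, 0.965, 0.0]
contact_force: [-0.3, -0.6, 1.1]
width: 0.0001
gripper_force: 0.0
```

```bash
python3 - <<'E'
from h import *
s=get_state();print(s["clock"],np.round(s["position"],4),np.round(s["ee_rot"],4),np.round(s["qpos"],3),s["width"],s["contact_force"])
d=grab("wrist","w1.png");print(d["c"],np.array(d["T_tool_cam"]).round(3),d["K"])
for p in [(.4907,-.1875,.103),(.4623,-.1057,.095)]: print(proj(d,p))
E
```

```text
1.8 [ 0.4466 -0.1564  0.2711] [-2.000e-04  2.608e-01  9.654e-01  1.000e-04] [-0.484  0.099  1.634  0.     1.409 -1.527] 5.4361407644468294e-05 [-0.25453802 -0.64745833  1.09868618]
[ 0.38222275 -0.11881062  0.41433041] [[ 0.001 -0.956 -0.295  0.075]
 [ 1.     0.001 -0.001  0.   ]
 [ 0.001 -0.295  0.956 -0.143]
 [ 0.     0.     0.     1.   ]] [[304.7648364    0.         282.03363422]
 [  0.         304.7648364  203.46568776]
 [  0.           0.           1.        ]]
[278.02055088 231.58774981]
[331.02147112 171.27619567]
```

View pics/w1.png

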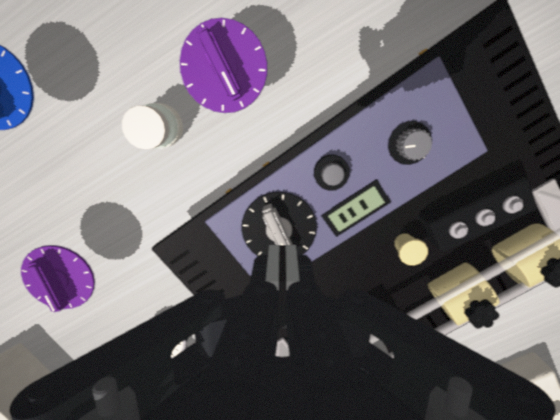

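The wrist view shows the dial at (279,222), partly behind the fingers, the key at (333,172) and the fan knob at (410,143). I'll shift and finish the yaw so that nothing is hidden, then measure.

Emit:
{"method": "send_rows", "body": {"increments": [{"gripper": 1, "linear": [0.03, 0, 0], "delta_rot": [0, 0, 0.14]}, {"gripper": 1, "linear": [0.06, 0.005, 0], "delta_rot": [0, 0, 0.28]}, {"gripper": 1, "linear": [0.09, 0.01, 0], "delta_rot": [0, 0, 0.42]}, {"gripper": 1, "linear": [0.09, 0.01, 0], "delta_rot": [0, 0, 0.53]}, {"gripper": 1, "linear": [0.09, 0.01, 0], "delta_rot": [0, 0, 0.53]}, {"gripper": 1, "linear": [0.09, 0.01, 0], "delta_rot": [0, 0, 0.53]}]}}

```text
clock: 2.45
position: [0.5363, -0.1465, 0.271]
ee_rot: [-0.0, 0.004, 1.0, 0.0]
contact_force: [0.5, -0.2, -0.9]
width: 0.0003
gripper_force: 0.0
```

```bash
python3 - <<'E'
from h import *
d=grab("wrist");s=get_state();print(np.round(s["position"],4),np.round(s["ee_rot"],4))
for p in [(.4907,-.1875,.103),(.4623,-.1057,.095)]: print(proj(d,p))
cv2.imwrite("pics/w2.png",cv2.resize(d["pixels"][60:270,140:420],(800,600),interpolation=cv2.INTER_CUBIC))
np.savez("w2.npz",p=d["pixels"],K=d["K"],R=d["R"],c=d["c"])
E
```

```text
[ 0.5362 -0.1466  0.2712] [-3.0e-04  3.5e-03  1.0e+00  1.0e-04]
[241.48698329 140.36629871]
[322.84956188 110.23722846]
```

View pics/w2.png

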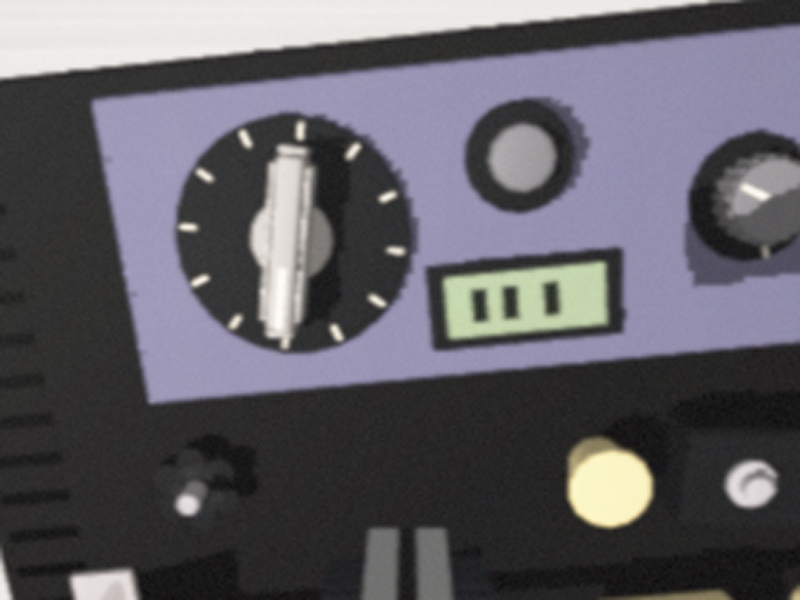

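The w2 crop is clear (scale 2.857, offset 140,60). It shows the dial disc at (295,232), the bar from (292,150) to (279,335), and the key at (522,158). Fingertips are at (408,535).

```bash
cat > meas.py <<'E'
from h import *
def circ(P):
    A=np.c_[2*P,np.ones(len(P))];x=np.linalg.lstsq(A,(P**2).sum(1),rcond=None)[0];return x[:2],np.sqrt(x[2]+x[0]**2+x[1]**2)
def robust(P):
    for _ in range(6):
        c,r=circ(P);e=abs(np.linalg.norm(P-c,axis=1)-r);P=P[e<max(.0015,1.5*np.median(e))]
    return c,r,len(P)
def plane(d,C,z): return np.array([px(d,u,v,z)[:2] for u,v in C])
def bar(d,ax):
    """heading of bar from bright pixels of its top"""
    g=cv2.cvtColor(d["pixels"],cv2.COLOR_BGR2HSV); m=((g[...,2]>185)&(g[...,1]<50)).astype(np.uint8)
    u,v=proj(d,[*ax,.1]); k=np.zeros_like(m);cv2.circle(k,(int(u),int(v)),42,1,-1)
    n,l,st,_=cv2.connectedComponentsWithStats(m*k); i=1+np.argmax(st[1:,4]); P=np.argwhere(l==i)[:,::-1]
    P=plane(d,P,.103); c=P.mean(0); w,V=np.linalg.eigh(np.cov((P-c).T)); a=V[:,1]
    q=(P-c)@a; n_=(P-c)@V[:,0]
    return c,np.degrees(np.arctan2(a[1],a[0])),np.ptp(q),np.ptp(n_),c+a*(q.max()+q.min())/2
E
python3 - <<'E'
from meas import *
z=np.load("w2.npz");d=dict(pixels=z["p"],K=z["K"],R=z["R"],c=z["c"])
g=cv2.cvtColor(d["pixels"],cv2.COLOR_BGR2HSV)
lil=((g[...,0]>105)&(g[...,0]<140)&(g[...,1]>40)&(g[...,2]>110)).astype(np.uint8)
cs,h=cv2.findContours(lil,cv2.RETR_CCOMP,cv2.CHAIN_APPROX_NONE)
for c,hh in zip(cs,h[0]):
    if hh[3]>=0 and cv2.contourArea(c)>300: print("hole",cv2.boundingRect(c),robust(plane(d,c[:,0],.079)))
k=((g[...,2]>110)&(g[...,1]<40)).astype(np.uint8)
n,l,st,ce=cv2.connectedComponentsWithStats(k)
i=l[115,323];cc=cv2.findContours((l==i).astype(np.uint8),0,1)[0][0];print("key",st[i],robust(plane(d,cc[:,0],.095)))
print("bar",bar(d,(.49,-.187)))
for u,v in [(242.2,112.5),(237.7,177.3)]: print(px(d,u,v,.103))
for u,v in [(408,535)]: print("tip",px(d,140+u/2.857,60+v/2.857,.2712))
E
```

```text
hole (288, 146, 72, 38) (array([ 0.52039461, -0.10086248]), np.float64(0.03896588260816393), 59)
hole (199, 98, 88, 88) (array([ 0.49576904, -0.18969873]), np.float64(0.045747586782531935), 248)
hole (302, 94, 45, 42) (array([ 0.46628978, -0.10396367]), np.float64(0.021330131367623847), 95)
key [311 103  23  24 411] (array([ 0.46675105, -0.10627847]), np.float64(0.01085034478953196), 62)
bar (array([ 0.49583872, -0.1922173 ]), np.float64(174.1004558132006), np.float64(0.06541004955798732), np.float64(0.01521002583733036), array([ 0.49842869, -0.19248492]))
[ 0.46388356 -0.18557757  0.103     ]
[ 0.52848258 -0.19316917  0.103     ]
tip [ 0.52920737 -0.14641274  0.2712    ]
```

Axis ≈ (0.496,-0.190) and bar heading ≈ -6.5°. The key is at (0.4667,-0.106). I'll go down beside the bar's +x end, on its +y side.

Emit:
{"method": "send_rows", "body": {"increments": [{"gripper": 1, "linear": [-0.011, -0.016, -0.03], "delta_rot": [0, 0, -0.106]}, {"gripper": 1, "linear": [-0.011, -0.016, -0.07], "delta_rot": [0, 0, -0.106]}, {"gripper": 1, "linear": [-0.011, -0.016, -0.11], "delta_rot": [0, 0, -0.106]}, {"gripper": 1, "linear": [-0.011, -0.016, -0.14], "delta_rot": [0, 0, -0.106]}, {"gripper": 1, "linear": [-0.011, -0.016, -0.165], "delta_rot": [0, 0, -0.106]}, {"gripper": 1, "linear": [-0.011, -0.016, -0.18], "delta_rot": [0, 0, -0.106]}, {"gripper": 1, "linear": [-0.011, -0.016, -0.183], "delta_rot": [0, 0, -0.106]}, {"gripper": 1, "linear": [-0.011, -0.016, -0.183], "delta_rot": [0, 0, -0.106]}]}}

```text
clock: 3.3
position: [0.5254, -0.1627, 0.0885]
ee_rot: [-0.0, 0.056, 0.998, 0.0]
contact_force: [0.0, 0.4, 1.2]
width: 0.0003
gripper_force: 0.0
```

```bash
python3 - <<'E'
from h import *
s=get_state();print(np.round(s["position"],4),np.round(s["ee_rot"],4),s["contact_force"])
d=grab("wrist");u,v=proj(d,[.51,-.175,.09]).astype(int);print(u,v)
u0,v0=max(0,u-120),max(0,v-90)
print(u0,v0);cv2.imwrite("pics/w3.png",cv2.resize(d["pixels"][v0:v0+180,u0:u0+240],(800,600),interpolation=cv2.INTER_CUBIC))
E
```

```text
[ 0.5254 -0.1627  0.0885] [-2.000e-04  5.570e-02  9.984e-01  1.000e-04] [0.01940457 0.43495396 1.19930107]
255 235
135 145
```

View pics/w3.png

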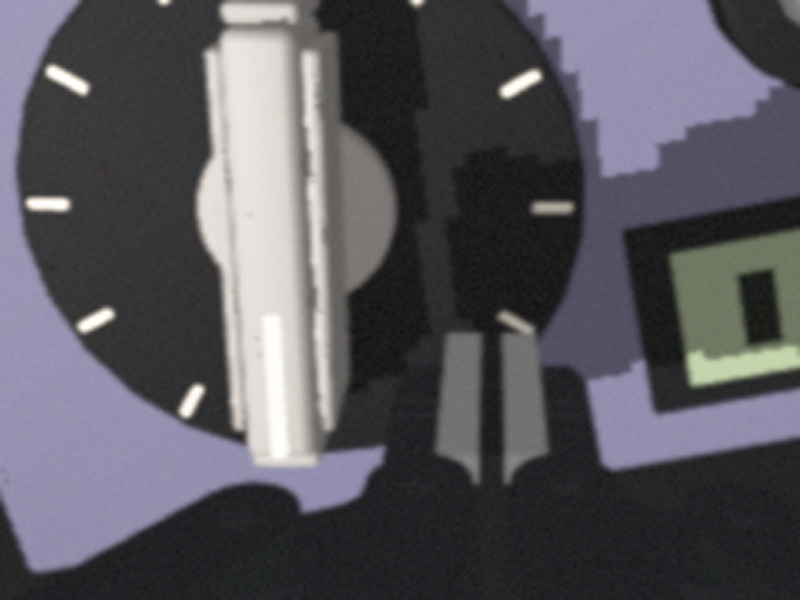

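The fingertips stand to the right of the bar at crop (490,335), and the bar's +x end, with its white line, is at (275,460). The gap is about 8 mm. I'll close it until contact shows, and work out the arc waypoints.

Emit:
{"method": "send_rows", "body": {"increments": [{"gripper": 1, "linear": [-0.0005, -0.003, 0], "delta_rot": [0, 0, 0]}, {"gripper": 1, "linear": [-0.0007, -0.005, 0], "delta_rot": [0, 0, 0]}, {"gripper": 1, "linear": [-0.0008, -0.007, 0], "delta_rot": [0, 0, 0]}, {"gripper": 1, "linear": [-0.001, -0.008, 0], "delta_rot": [0, 0, 0]}, {"gripper": 1, "linear": [-0.001, -0.008, 0], "delta_rot": [0, 0, 0]}]}}

```text
clock: 3.85
position: [0.5248, -0.1708, 0.0885]
ee_rot: [0.0, 0.055, 0.998, -0.0]
contact_force: [0.2, -0.0, 0.5]
width: 0.0002
gripper_force: 0.0
```

```bash
python3 - <<'E'
from h import *
s=get_state();print(np.round(s["position"],4),np.round(s["contact_force"],2))
A=np.array([.496,-.190]);th=-.113
for f in np.arange(0,2.11,.131):
    t=th-f;e=np.array([np.cos(t),np.sin(t)]);n=np.array([-e[1],e[0]])
    print(f.round(3),(A+.026*e+.022*n).round(4))
E
```

```text
[ 0.5248 -0.1708  0.0885] [ 0.21 -0.03  0.5 ]
0.0 [ 0.5243 -0.1711]
0.131 [ 0.5265 -0.1749]
0.262 [ 0.5283 -0.1791]
0.393 [ 0.5294 -0.1834]
0.524 [ 0.53   -0.1878]
0.655 [ 0.53   -0.1922]
0.786 [ 0.5294 -0.1967]
0.917 [ 0.5282 -0.201 ]
1.048 [ 0.5265 -0.2051]
1.179 [ 0.5243 -0.2089]
1.31 [ 0.5216 -0.2125]
1.441 [ 0.5184 -0.2156]
1.572 [ 0.5149 -0.2183]
1.703 [ 0.511  -0.2206]
1.834 [ 0.5069 -0.2223]
1.965 [ 0.5026 -0.2234]
2.096 [ 0.4982 -0.224 ]
```

No contact yet. I'll start the arc, half a click in finger angle.

Emit:
{"method": "send_rows", "body": {"increments": [{"gripper": 1, "linear": [0.0008, -0.002, 0], "delta_rot": [0, 0, -0.065]}, {"gripper": 1, "linear": [0.0018, -0.004, 0], "delta_rot": [0, 0, -0.131]}, {"gripper": 1, "linear": [0.0028, -0.006, 0], "delta_rot": [0, 0, -0.196]}, {"gripper": 1, "linear": [0.0036, -0.008, 0], "delta_rot": [0, 0, -0.262]}, {"gripper": 1, "linear": [0.0036, -0.008, 0], "delta_rot": [0, 0, -0.262]}]}}

```text
clock: 4.35
position: [0.5281, -0.1774, 0.0882]
ee_rot: [-0.001, 0.185, 0.983, 0.001]
contact_force: [-1.0, 3.3, 0.8]
width: 0.0003
gripper_force: 1.7
```

```bash
python3 - <<'E'
from meas import *
d=grab("wrist");print(bar(d,(.496,-.19)))
cv2.imwrite("pics/w4.png",cv2.resize(d["pixels"][145:325,135:375],(800,600),interpolation=cv2.INTER_CUBIC))
E
```

```text
(array([ 0.49021293, -0.19229863]), np.float64(160.58837969722182), np.float64(0.040140133554636234), np.float64(0.012084081088613266), array([ 0.49412357, -0.19367667]))
```

View pics/w4.png

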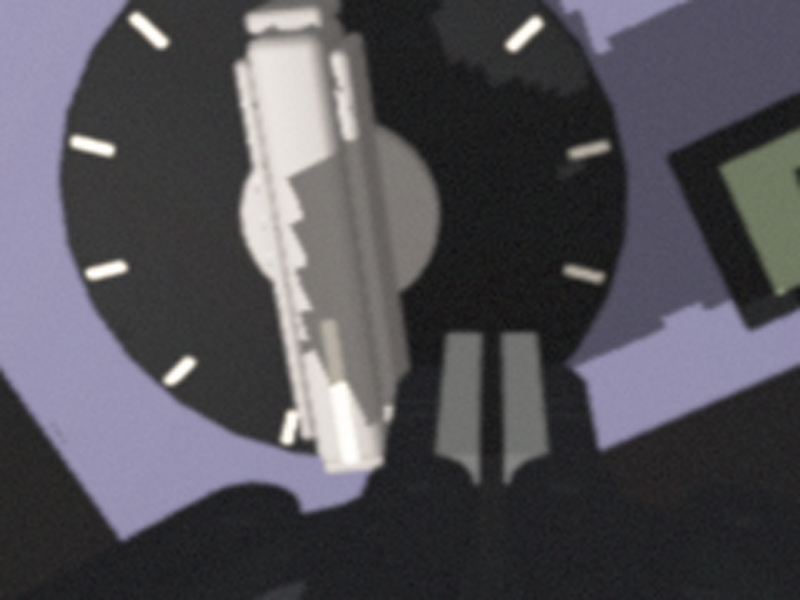

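The bar's side is now against the outer face of one finger (near crop (400,380)), with a force of 3.4 N. The bar has turned about 10°, so the dial lags the finger by about 5°. Continuing slowly.

Emit:
{"method": "send_rows", "body": {"increments": [{"gripper": 1, "linear": [0.0006, -0.0021, 0], "delta_rot": [0, 0, -0.065]}, {"gripper": 1, "linear": [0.0011, -0.0043, 0], "delta_rot": [0, 0, -0.131]}, {"gripper": 1, "linear": [0.0015, -0.0065, 0], "delta_rot": [0, 0, -0.196]}, {"gripper": 1, "linear": [0.0017, -0.0087, 0], "delta_rot": [0, 0, -0.262]}, {"gripper": 1, "linear": [0.0018, -0.0109, 0], "delta_rot": [0, 0, -0.327]}, {"gripper": 1, "linear": [0.0017, -0.0131, 0], "delta_rot": [0, 0, -0.393]}, {"gripper": 1, "linear": [0.0015, -0.0154, 0], "delta_rot": [0, 0, -0.458]}, {"gripper": 1, "linear": [0.0011, -0.0176, 0], "delta_rot": [0, 0, -0.524]}]}}

```text
clock: 5.2
position: [0.5303, -0.1954, 0.0883]
ee_rot: [0.001, 0.434, 0.901, 0.001]
contact_force: [1.9, 4.1, -0.5]
width: -0.0003
gripper_force: 1.9
```

Emit:
{"method": "send_rows", "body": {"increments": [{"gripper": 1, "linear": [-0.0005, -0.0022, 0], "delta_rot": [0, 0, -0.065]}, {"gripper": 1, "linear": [-0.0012, -0.0043, 0], "delta_rot": [0, 0, -0.131]}, {"gripper": 1, "linear": [-0.002, -0.0064, 0], "delta_rot": [0, 0, -0.196]}, {"gripper": 1, "linear": [-0.0029, -0.0084, 0], "delta_rot": [0, 0, -0.262]}, {"gripper": 1, "linear": [-0.004, -0.0104, 0], "delta_rot": [0, 0, -0.327]}, {"gripper": 1, "linear": [-0.0051, -0.0122, 0], "delta_rot": [0, 0, -0.393]}, {"gripper": 1, "linear": [-0.0064, -0.014, 0], "delta_rot": [0, 0, -0.458]}, {"gripper": 1, "linear": [-0.0078, -0.0158, 0], "delta_rot": [0, 0, -0.524]}]}}

```text
clock: 6.0
position: [0.5238, -0.212, 0.0887]
ee_rot: [0.002, 0.653, 0.758, 0.002]
contact_force: [4.7, 3.0, -0.5]
width: -0.0001
gripper_force: 2.0
```

```bash
python3 - <<'E'
from meas import *
s=get_state();print(np.round(s["position"],4),np.round(s["ee_rot"],3),np.round(s["qpos"],2))
d=grab("wrist");t=grab("top");print(proj(d,[.496,-.19,.1]))
o=np.zeros((600,800,3),np.uint8)
o[:450,:600]=cv2.resize(d["pixels"][130:340,135:415],(600,450),interpolation=cv2.INTER_CUBIC)
u,v=proj(t,[.496,-.19,.09]).astype(int);o[400:,600:]=cv2.resize(t["pixels"][v-25:v+25,u-25:u+25],(200,200))
cv2.imwrite("pics/w5.png",o)
E
```

```text
[ 0.5238 -0.212   0.0887] [0.002 0.653 0.758 0.002] [-0.51  0.37  1.74  0.    1.02 -0.66]
[228.69232924 220.42001804]
```

View pics/w5.png

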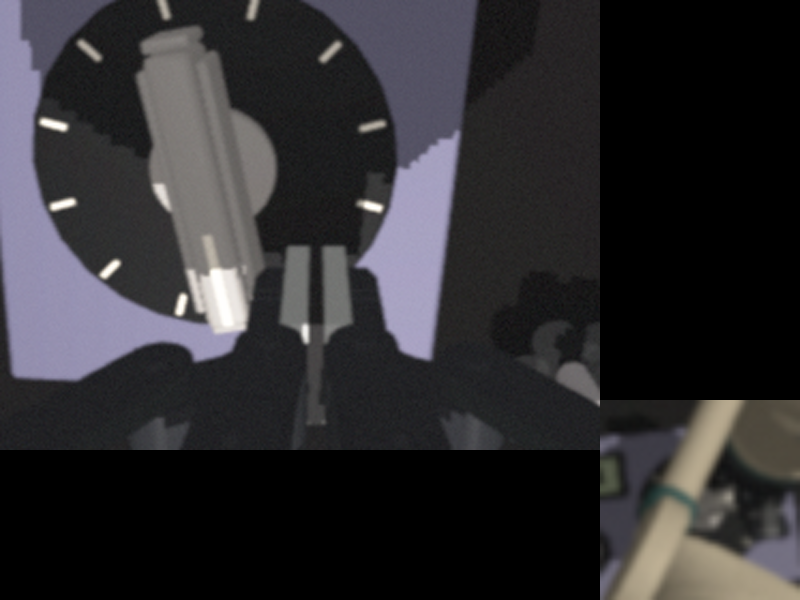

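The bar lags the finger by about 8°, so the dial is at ≈1.17 rad. Two clicks are done and it is climbing out of the second with about 5.5 N. Next is finger angle 1.83, then small steps watching for the force drop of the fourth snap.

Emit:
{"method": "send_rows", "body": {"increments": [{"gripper": 1, "linear": [-0.0016, -0.0016, 0], "delta_rot": [0, 0, -0.065]}, {"gripper": 1, "linear": [-0.0032, -0.0031, 0], "delta_rot": [0, 0, -0.131]}, {"gripper": 1, "linear": [-0.0049, -0.0045, 0], "delta_rot": [0, 0, -0.196]}, {"gripper": 1, "linear": [-0.0067, -0.0058, 0], "delta_rot": [0, 0, -0.262]}, {"gripper": 1, "linear": [-0.0086, -0.007, 0], "delta_rot": [0, 0, -0.327]}, {"gripper": 1, "linear": [-0.0106, -0.0081, 0], "delta_rot": [0, 0, -0.393]}, {"gripper": 1, "linear": [-0.0126, -0.009, 0], "delta_rot": [0, 0, -0.458]}, {"gripper": 1, "linear": [-0.0147, -0.0098, 0], "delta_rot": [0, 0, -0.524]}]}}

```text
clock: 6.9
position: [0.5096, -0.2231, 0.0891]
ee_rot: [0.003, 0.826, 0.563, 0.002]
contact_force: [6.2, 0.5, -1.0]
width: -0.0001
gripper_force: 2.3
```

Emit:
{"method": "send_rows", "body": {"increments": [{"gripper": 1, "linear": [-0.0011, -0.0003, 0], "delta_rot": [0, 0, -0.033]}, {"gripper": 1, "linear": [-0.0021, -0.0006, 0], "delta_rot": [0, 0, -0.065]}, {"gripper": 1, "linear": [-0.0021, -0.0006, 0], "delta_rot": [0, 0, -0.065]}]}}

```text
clock: 7.2
position: [0.5064, -0.2238, 0.089]
ee_rot: [0.002, 0.843, 0.538, 0.001]
contact_force: [3.0, -2.2, -0.1]
width: 0.0002
gripper_force: 1.8
```

Emit:
{"method": "send_rows", "body": {"increments": [{"gripper": 1, "linear": [-0.0011, -0.0003, 0], "delta_rot": [0, 0, -0.033]}, {"gripper": 1, "linear": [-0.0022, -0.0005, 0], "delta_rot": [0, 0, -0.065]}, {"gripper": 1, "linear": [-0.0022, -0.0005, 0], "delta_rot": [0, 0, -0.065]}]}}

```text
clock: 7.5
position: [0.5021, -0.2235, 0.0884]
ee_rot: [0.0, 0.86, 0.51, -0.001]
contact_force: [0.0, -0.7, -0.2]
width: 0.0002
gripper_force: 0.0
```

```bash
python3 - <<'E'
from meas import *
d=grab("wrist")
o=np.zeros((600,800,3),np.uint8)
o=cv2.resize(d["pixels"][130:340,135:415],(600,450),interpolation=cv2.INTER_CUBIC)
cv2.imwrite("pics/w6.png",o)
E
```

```text
(no output)
```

View pics/w6.png

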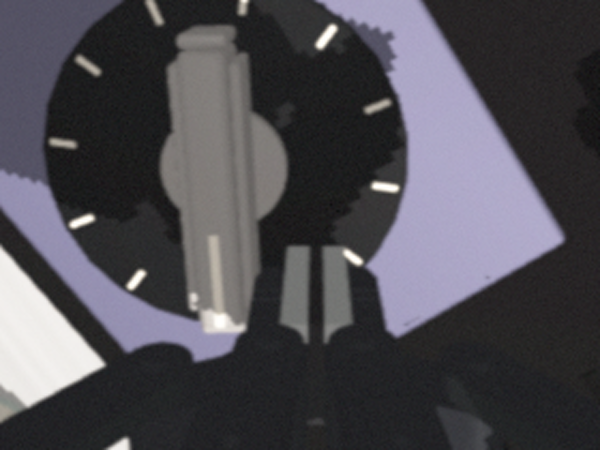

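The force has dropped to zero, so the dial is past the half-way point. The bar's tilt here suggests it was still snapping when the picture was taken. I'll back the finger away, lift, and move aside to check.

Emit:
{"method": "send_rows", "body": {"increments": [{"gripper": 1, "linear": [0.004, -0.002, 0], "delta_rot": [0, 0, 0]}, {"gripper": 1, "linear": [0.009, -0.005, 0], "delta_rot": [0, 0, 0]}, {"gripper": 1, "linear": [0.009, -0.005, 0.02], "delta_rot": [0, 0, 0]}, {"gripper": 1, "linear": [0.009, -0.005, 0.06], "delta_rot": [0, 0, 0]}, {"gripper": 1, "linear": [0.03, -0.005, 0.1], "delta_rot": [0, 0, 0.14]}, {"gripper": 1, "linear": [0.06, -0.005, 0.14], "delta_rot": [0, 0, 0.28]}, {"gripper": 1, "linear": [0.06, -0.005, 0.18], "delta_rot": [0, 0, 0.42]}, {"gripper": 1, "linear": [0.06, -0.005, 0.18], "delta_rot": [0, 0, 0.56]}]}}

```text
clock: 8.35
position: [0.5664, -0.2294, 0.2747]
ee_rot: [0.006, 0.684, 0.729, 0.001]
contact_force: [0.2, 0.2, 0.1]
width: -0.0001
gripper_force: 0.0
```

Emit:
{"method": "send_rows", "body": {"increments": [{"gripper": 1, "linear": [-0.01, 0.03, 0], "delta_rot": [0, 0, 0.14]}, {"gripper": 1, "linear": [-0.02, 0.06, 0], "delta_rot": [0, 0, 0.28]}, {"gripper": 1, "linear": [-0.033, 0.085, 0], "delta_rot": [0, 0, 0.42]}, {"gripper": 1, "linear": [-0.033, 0.085, 0], "delta_rot": [0, 0, 0.56]}, {"gripper": 1, "linear": [-0.033, 0.085, 0], "delta_rot": [0, 0, 0.7]}, {"gripper": 1, "linear": [-0.033, 0.085, 0], "delta_rot": [0, 0, 0.84]}, {"gripper": 1, "linear": [-0.033, 0.085, 0], "delta_rot": [0, 0, 0.98]}, {"gripper": 1, "linear": [-0.033, 0.085, 0], "delta_rot": [0, 0, 1.12]}]}}

```text
clock: 9.15
position: [0.5298, -0.1429, 0.2681]
ee_rot: [-0.0, 0.192, 0.981, 0.0]
contact_force: [0.0, 0.2, -0.4]
width: 0.0001
gripper_force: 0.0
```

```bash
python3 - <<'E'
from meas import *
s=get_state();print(np.round(s["position"],4),np.round(s["ee_rot"],4))
d=grab("wrist");print(bar(d,(.496,-.19)),proj(d,[.496,-.19,.1]),proj(d,[.4667,-.106,.095]))
np.savez("w7.npz",p=d["pixels"],K=d["K"],R=d["R"],c=d["c"])
u,v=proj(d,[.485,-.15,.1]).astype(int);u0=max(0,u-110);v0=max(0,v-85);print(u0,v0)
cv2.imwrite("pics/w7.png",cv2.resize(d["pixels"][v0:v0+180,u0:u0+240],(800,600),interpolation=cv2.INTER_CUBIC))
E
```

```text
[ 0.5298 -0.1429  0.2681] [-3.000e-04  1.924e-01  9.813e-01  0.000e+00]
(array([ 0.49603502, -0.19239978]), np.float64(52.70397769074536), np.float64(0.0654852186844222), np.float64(0.014843911871053675), array([ 0.49535401, -0.19329386])) [228.0105457  171.32252838] [292.93161782 111.99397506]
149 61
```

View pics/w7.png

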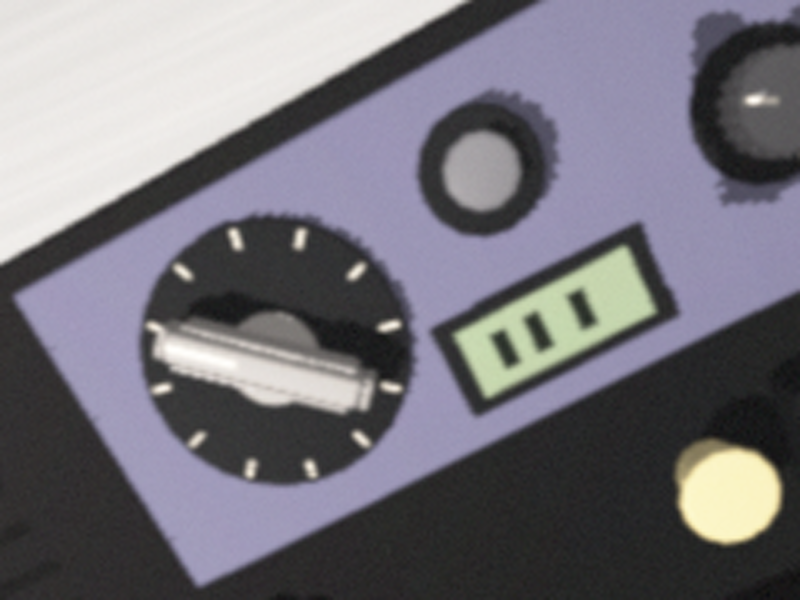

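The bar now reads 52.7°, which puts the white end at -127.3°, against -5.9° at the start. That is 121.4°, or four clicks, and it is aligned with a tick. Next is the key at crop (482,170); I'll remeasure it quickly and move over it.

```bash
python3 - <<'E'
from meas import *
z=np.load("w7.npz");d=dict(pixels=z["p"],K=z["K"],R=z["R"],c=z["c"])
g=cv2.cvtColor(d["pixels"],cv2.COLOR_BGR2HSV)
k=((g[...,2]>110)&(g[...,1]<40)).astype(np.uint8)
n,l,st,ce=cv2.connectedComponentsWithStats(k)
i=l[112,293];cc=cv2.findContours((l==i).astype(np.uint8),0,1)[0][0];print("key",st[i],robust(plane(d,cc[:,0],.095)))
E
```

```text
key [282 101  23  23 420] (array([ 0.46675038, -0.1060092 ]), np.float64(0.010818200891774345), 63)
```

Emit:
{"method": "send_rows", "body": {"increments": [{"gripper": 1, "linear": [-0.025, 0.015, -0.01], "delta_rot": [0, 0, 0]}, {"gripper": 1, "linear": [-0.05, 0.03, -0.04], "delta_rot": [0, 0, 0]}, {"gripper": 1, "linear": [-0.063, 0.037, -0.08], "delta_rot": [0, 0, 0]}, {"gripper": 1, "linear": [-0.063, 0.037, -0.12], "delta_rot": [0, 0, 0]}, {"gripper": 1, "linear": [-0.063, 0.037, -0.15], "delta_rot": [0, 0, 0]}, {"gripper": 1, "linear": [-0.063, 0.037, -0.163], "delta_rot": [0, 0, 0]}, {"gripper": 1, "linear": [-0.063, 0.037, -0.163], "delta_rot": [0, 0, 0]}]}}

```text
clock: 9.9
position: [0.4651, -0.1053, 0.1033]
ee_rot: [-0.003, 0.196, 0.981, 0.0]
contact_force: [-0.6, 0.6, -0.1]
width: -0.0
gripper_force: 0.0
```

Above the key; pressing down slowly.

Emit:
{"method": "send_rows", "body": {"increments": [{"gripper": 1, "linear": [0, 0, -0.004], "delta_rot": [0, 0, 0]}, {"gripper": 1, "linear": [0, 0, -0.008], "delta_rot": [0, 0, 0]}, {"gripper": 1, "linear": [0, 0, -0.011], "delta_rot": [0, 0, 0]}, {"gripper": 1, "linear": [0, 0, -0.014], "delta_rot": [0, 0, 0]}, {"gripper": 1, "linear": [0, 0, -0.016], "delta_rot": [0, 0, 0]}, {"gripper": 1, "linear": [0, 0, -0.016], "delta_rot": [0, 0, 0]}]}}

```text
clock: 10.5
position: [0.4673, -0.1061, 0.0901]
ee_rot: [0.001, 0.196, 0.981, -0.0]
contact_force: [0.3, -0.1, 4.7]
width: -0.0
gripper_force: 2.4
```

Emit:
{"method": "send_rows", "body": {"increments": [{"gripper": 1, "linear": [0, 0, -0.001], "delta_rot": [0, 0, 0]}, {"gripper": 1, "linear": [0, 0, -0.002], "delta_rot": [0, 0, 0]}, {"gripper": 1, "linear": [0, 0, -0.003], "delta_rot": [0, 0, 0]}, {"gripper": 1, "linear": [0, 0, -0.003], "delta_rot": [0, 0, 0]}]}}

```text
clock: 10.9
position: [0.4675, -0.1062, 0.0897]
ee_rot: [0.002, 0.196, 0.981, -0.0]
contact_force: [-4.9, 1.3, 24.6]
width: -0.0
gripper_force: 12.3
```

The key is on its stop: 24.6 N, with no further travel. I'll rise, and move clear for a final check.

Emit:
{"method": "send_rows", "body": {"increments": [{"gripper": 1, "linear": [0, 0, 0.005], "delta_rot": [0, 0, 0]}, {"gripper": 1, "linear": [0, 0, 0.015], "delta_rot": [0, 0, 0]}, {"gripper": 1, "linear": [0, 0, 0.05], "delta_rot": [0, 0, 0]}, {"gripper": 1, "linear": [0.01, 0, 0.1], "delta_rot": [0, 0, 0]}, {"gripper": 1, "linear": [0.04, -0.02, 0.14], "delta_rot": [0, 0, 0]}, {"gripper": 1, "linear": [0.063, -0.037, 0.18], "delta_rot": [0, 0, 0]}, {"gripper": 1, "linear": [0.063, -0.037, 0.18], "delta_rot": [0, 0, 0]}, {"gripper": 1, "linear": [0.063, -0.037, 0.18], "delta_rot": [0, 0, 0]}]}}

```text
clock: 11.7
position: [0.5302, -0.1433, 0.267]
ee_rot: [0.001, 0.196, 0.981, -0.0]
contact_force: [-0.2, -0.9, -0.1]
width: 0.0
gripper_force: 0.0
```

```bash
python3 - <<'E'
from meas import *
d=grab("wrist");print(bar(d,(.496,-.19))[1])
g=cv2.cvtColor(d["pixels"],cv2.COLOR_BGR2HSV);k=((g[...,2]>110)&(g[...,1]<40)).astype(np.uint8)
n,l,st,ce=cv2.connectedComponentsWithStats(k);u,v=proj(d,[.4667,-.106,.095]).astype(int)
i=l[v,u];cc=cv2.findContours((l==i).astype(np.uint8),0,1)[0][0];print("key",robust(plane(d,cc[:,0],.095)))
s=get_state();print(s["clock"],np.round(s["position"],3),s["contact_force"])
sign_off()
E
```

```text
52.217958081012576
key (array([ 0.46673148, -0.10597077]), np.float64(0.010796637185890027), 63)
11.75 [ 0.529 -0.142  0.265] [ 0.21677966 -0.18024851 -0.78146143]
the job is handed in; nothing more can be done
```

I turned the dial four clicks clockwise (measured about 121°), pressed the set key to its stop and let it spring back up, then handed the job in at 11.75 s with the arm clear.

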